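# Eject the label tray and trap it short of the pen pot

### The job

Press the orange eject key on the label printer down with one fingertip, and with the other finger catch the blue tray front as it springs out: let it come out at least a centimetre, but stop it within its first five centimetres, long before the white pen pot. Press and catch gently, pick nothing up and leave everything else, the reel on top of the printer and the pen pot included, where it stands. Finish while holding: the key still held down by one finger and the tray at rest against the other.

Things in the scene. Friction and masses are not known exactly. Their poses are not given: they have to be found in the camera images.
- printer: White label printer fixed to the shelf board, 170 x 110 mm, top deck 70 mm above the board. Origin: centre of its underside; z up; its front (the tray side) faces its own -x, y is across. The key sits on the centre line 62 mm ahead of the origin (towards -x); the front of the housing is 85 mm ahead.
- key_top (a point): Centre of the top face of the orange eject key, 24 mm (along the printer's x) x 28 mm (across), 81 mm above the board when up, on the printer's centre line. It lies 23 mm behind the rear face and 31 mm behind the front face of the blue tray front (tray home). It moves straight down.
- eject_key (a joint): How far the eject key is pressed: 0 up, 0.008 m at its stop (key top then 73 mm above the board). Sprung: 1.6 N to start, 4.8 N at the stop. The tray is unlatched when it is about 4 mm down; at the end it must still be pressed more than 3 mm; 6 to 7 mm is a good depth.
- tray_front (a point): Middle of the top edge of the outer face of the blue tray front. The tray front is an upright plate 90 mm wide across the printer, 8 mm thick along x, from 12 to 96 mm above the board, so it stands 26 mm above the printer's deck. Its face looks to the printer's -x; with the tray home this point is 93 mm ahead of the printer's origin.
- label_tray (a joint): How far the tray has slid out, along the printer's -x: 0 home and latched, 0.11 m fully out. Once unlatched a 4.5 N spring drives it out at about 75 mm/s until something stops it, so the second finger should already wait 20 to 40 mm in front of the plate when the key goes down. With both fingertips level, that tip reaches about 20 mm below the plate's top edge and stops its outer face.
- pen_pot: White ceramic pen pot, 76 mm across, 85 mm tall (pens to 94 mm), loose, upright in front of the printer in the tray's way, its near wall 100 to 110 mm ahead of the tray front when home. Origin: centre of its underside.
- label_reel: White label reel lying loose on the rear of the printer's deck: ring 52 mm across, 18 mm tall. Origin: centre of its underside.
- tape_roll_a: Brown tape roll lying flat on the board, 100 mm across, 48 mm tall, loose. Origin: centre of its underside.
- tape_roll_b: Second brown tape roll, same size, loose.
- canister: Lidded stainless steel canister with a black knob, 94 mm across, 136 mm tall, loose. Origin: centre of its underside.
- tape_dispenser: Heavy black desk tape dispenser, 150 x 66 mm, 98 mm tall, loose. Origin: centre of its underside.
Not all that is in view belongs to the job. What is shaped like the printer but purple or yellow is not meant.

How it is judged:
On the way:
1. the eject key is pressed (value of joint eject_key above 0.003 m).
At the end, for the whole second after the job is handed in: The tray stands still (under 10 mm/s) 8 to 60 mm out, pressing on a finger with more than 1 N; the eject key is still held more than 3 mm down by a finger (more than 0.5 N on it); the pen pot, reel, tape rolls, canister and dispenser are within 10 mm of where they began (value of joint label_tray between 0.008 and 0.06 m and velocity of joint label_tray between -0.01 and 0.01 m/s and contact force between the fingers and label_tray above 1 N and contact force between the fingers and eject_key above 0.5 N and value of joint eject_key above 0.003 m and distance of each of pen_pot, label_reel, tape_roll_a, tape_roll_b, canister, tape_dispenser from where it was at the start of the episode below 0.01 m); the arm keeps its last pose, push and grip.
It fails at once if the tray got away: it slid out more than 60 mm (value of joint label_tray above 0.06 m).
It fails at once if the eject key was pressed with more than 30 N (contact force between any of the arm, the fingers and eject_key above 30 N).
It fails at once if the tray was handled with more than 30 N (contact force between any of the arm, the fingers and label_tray above 30 N).
It fails at once if a bystander was moved more than 15 mm, lifted or knocked over (distance of any of pen_pot, label_reel, tape_roll_a, tape_roll_b, canister, tape_dispenser from where it was at the start of the episode above 0.015 m or angle between any of pen_pot, label_reel, tape_roll_a, tape_roll_b, canister, tape_dispenser's own z axis and vertical above 0.3 rad).
It also fails if it takes over 29 s, if anything falls off the work surface, if the arm or the gripper's body presses on something with over 40 N, if the wrist force passes 120 N, or if a joint passes its speed limit or range.

### The arm

A 7-joint arm with a two-finger parallel gripper is mounted at the origin on the work surface. World frame = base frame: x ahead of the robot, y to its left, z up, the work surface at z = 0. Lengths are in m, angles in rad, forces in N, time in s.
With the tool pointing down it reaches from about 0.425 to 0.925 m from the base axis. Payload 6.8 kg.
Tool frame: the origin (TCP) lies between the finger pads; the fingertips stand 17 mm ahead of it and the grasp point (between the pads) lies 2 mm behind it; x points along the fingers, y is the direction in which the jaws open and shut, and the axes are right-handed (so a half turn about x gives the same grasp; the last joint's range is limited). The gripper opens to 85 mm and grips with 20 to 120 N. Pads are 22 mm wide; open, the fingers measure 114 mm over their backs; the gripper's body (76 mm by 85 mm) begins 54 mm behind the grasp point. The pads swing forward as they close: fully open they stand 13 mm farther back than shut.
Start: joints at [1.035, 0.477, 0.022, 1.555, -0.011, 1.109, -0.083], TCP at [0.28, -0.614, 0.248] pointing down, gripper open.
Joint ranges: [-2.96, 2.96], [-0.34, 2.1], [-1.41, 1.46], [0.24, 2.44], [-1.37, 4.51], [0.17, 1.92], [-2.96, 2.96]. Speed limits (rad/s): [2.39, 2.39, 3.14, 3.14, 3.14, 3.14, 3.14].

### API

Orientations are given as a rotation vector (axis times angle).
In Python, from bench import r gives the robot as it stands. The module is installed in compiled form; this text tells all that it offers.
- The arm moves only by the tool apply_moves, never from a script. Its argument "increments" is text: rows parted by semicolons, each of 7 numbers parted by spaces: the finger opening in mm, from 0 to 85.4, then the shift along the tool's x, y, z normalised to -1 to 1, where 1 is 100 cm, then the turn, a rotation vector about the tool's x, y, z normalised to -1 to 1, where 1 is 0.12 rad. In form: gripper x y z wx wy wz; .... A call has exactly 8 rows; each row shifts and turns the commanded pose from where the row before left it, along the tool's axes as they then stand; what a row does not reach is not made up. A row lasts 1/10 s, in which the tool goes at most 50 mm and 8.59 degrees, less where a joint would pass 70% of its speed; a pose out of reach is approached as far as the arm can. A call with a number of a shift or a turn outside -1 to 1 is refused whole. A call with a gripper value outside its range is refused whole. The fingers move at their own pace and stop on an object; "squeeze" is the grip in N (left out, the last holds). Time passes only in rows, so rows that do not move let the fingers close, or fill a call up. It gives the time, the measured TCP pose, the force and the opening at its end, in the units of the state.
- r.get_obs(): the state, without advancing time (a new reading comes with each control period).
- r.grab_frame(name): name is "scene" or "top" or "wrist"; returns a dict with "color" (400x640x3 uint8, blue, green, red), "fx", "fy", "cx", "cy" (pixels), "origin" and "orientation" of the camera in the world. Camera axes: x right, y up, looking along -z (the intrinsics and any distortion apply to the point x, -y, -z); pixel columns grow to the right and rows downward; lengths in m; the calibration is good to about 2 mm. A picture is of the moment at which its call begins. There is no depth.
- r.hand_in(): hands the job in, once; it reports no verdict.
The state is a dict: "clock": time; "joints": joint angles; "qvel": joint speeds; "tau": joint torques, N m; "tcp_pos": TCP position; "orientation": TCP orientation; "contact_force": force on the tool from outside, world axes, zero at the start; "moment": the same for the moment, N m; "grip_width": finger opening in m.
Only numpy, scipy, OpenCV 4.12 (cv2) and the standard library are available. Lean on these libraries where they do the work, as an engineer would, in place of code of your own. Each camera call takes 0.05 s, during which the arm holds its last target. There are 200 camera calls.

## Working session

There is one attempt and no reset: what is moved stays moved. The work goes in short steps, Python scripts to look and compute and a tool call to move; the robot and the scene stay as the last step left them, time stands still between calls to the robot, and variables do not carry over. Pictures are saved under pics/ and viewed, about 8 in all and at most 12, crops included, and the job is handed in when it is done.

Besides the shell and the picture viewer there is one more tool, called after ">>>" in YAML: its name, and indented under it one key for each argument. apply_moves: Moves the arm, as the interface text tells. Scaled input: -1 to 1 covers 100 cm each way for a shift and 0.12 rad each way for a turn. Its arguments: {"type":"object","properties":{"increments":{"type":"string"},"squeeze":{"type":"number"}},"required":["increments"]}

```bash
mkdir -p pics; cat > h.py <<'E'
import numpy as np,cv2
from bench import r
from scipy.spatial.transform import Rotation as R
def rot(o):
    o=np.array(o,float)
    return o if o.shape==(3,3) else (R.from_rotvec(o).as_matrix() if o.size==3 else R.from_quat(o).as_matrix())
def ray(f,u,v,z):
    d=rot(f['orientation'])@np.array([(u-f['cx'])/f['fx'],-(v-f['cy'])/f['fy'],-1]); o=np.array(f['origin'])
    return o+d*(z-o[2])/d[2]
def proj(f,p):
    c=rot(f['orientation']).T@(np.array(p)-np.array(f['origin'])); return f['cx']+f['fx']*c[0]/-c[2], f['cy']+f['fy']*c[1]/c[2]
def grab(n,tag):
    import pickle
    f=r.grab_frame(n); cv2.imwrite(f'pics/{tag}.png',f['color']); pickle.dump(f,open(f'pics/{tag}.pkl','wb')); return f
E
python3 - <<'E'
from h import *
for n in('top','scene'):
    f=grab(n,n+'0'); print({k:v for k,v in f.items() if k!='color'})
print(r.get_obs())
E
```

```text
{'fx': 494.75946193447135, 'fy': 494.75946193447135, 'cx': 318.40702907797237, 'cy': 199.1944627910547, 'origin': array([ 0.23975308, -0.02807631,  1.32320429]), 'orientation': array([ 0.15411378, -0.15763486, -1.56522705])}
{'fx': 362.85788438845964, 'fy': 362.85788438845964, 'cx': 313.4895934902512, 'cy': 198.58845028002102, 'origin': array([ 1.24739112, -0.38973358,  0.70301977]), 'orientation': array([0.83759791, 0.51650747, 1.03431488])}
{'clock': 0.1, 'joints': array([ 1.03492641,  0.47771232,  0.02234866,  1.55638997, -0.0114672 ,
        1.10925508, -0.0830998 ]), 'qvel': array([ 9.79490590e-04,  4.58710231e-05,  8.63450902e-04, -2.59660719e-03,
       -3.79681413e-04,  2.43428278e-04, -9.98256693e-05]), 'tau': array([ 5.13493156e-03, -5.97757316e+01,  1.61389802e+00, -2.81951880e+01,
        1.28333573e-02,  5.04910131e-03, -8.71995383e-07]), 'tcp_pos': array([ 0.27978597, -0.61372171,  0.24741066]), 'orientation': array([ 1.98519383,  0.43292301, -1.9861964 ]), 'contact_force': array([1.05296855, 0.38003545, 0.06937147]), 'moment': array([ 0.01196472, -0.01316512, -0.02970999]), 'grip_width': 0.085458681278028}
```

View pics/top0.png

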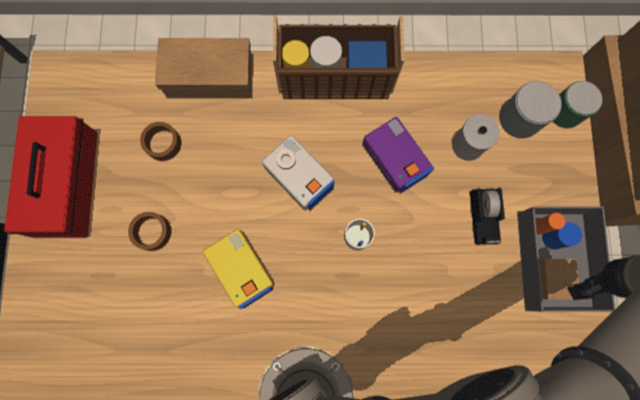

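View pics/scene0.png

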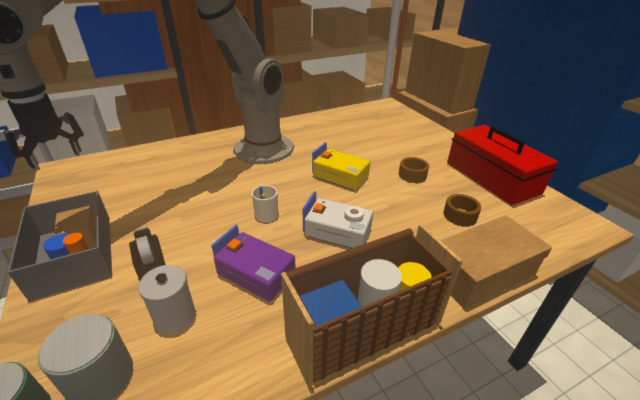

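The white printer is at about (298,172) in top, with the key at (313,186), the blue plate at (320,195) and the pot at (359,234). Next I'll enlarge both views.

```bash
python3 - <<'E'
import cv2,numpy as np
a=cv2.imread('pics/top0.png')[130:255,255:385]; b=cv2.imread('pics/scene0.png')[180:255,250:380]
a=cv2.resize(a,None,fx=4.5,fy=4.5,interpolation=cv2.INTER_CUBIC);b=cv2.resize(b,None,fx=6,fy=6,interpolation=cv2.INTER_CUBIC)
cv2.imwrite('pics/c1.png',a);cv2.imwrite('pics/c2.png',b)
E
```

```text
(no output)
```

View pics/c1.png

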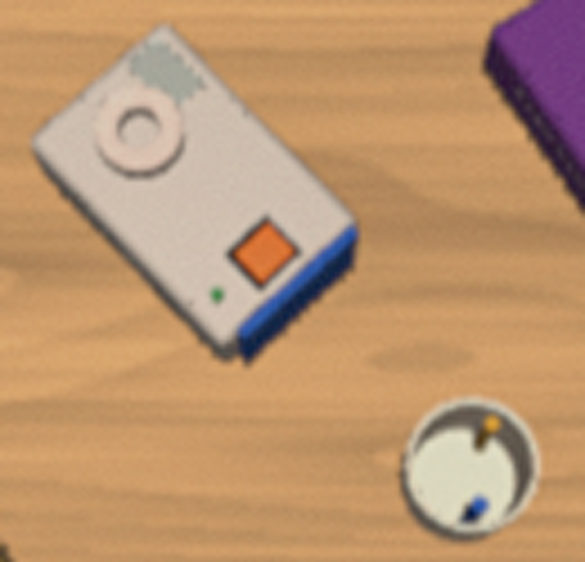

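View pics/c2.png

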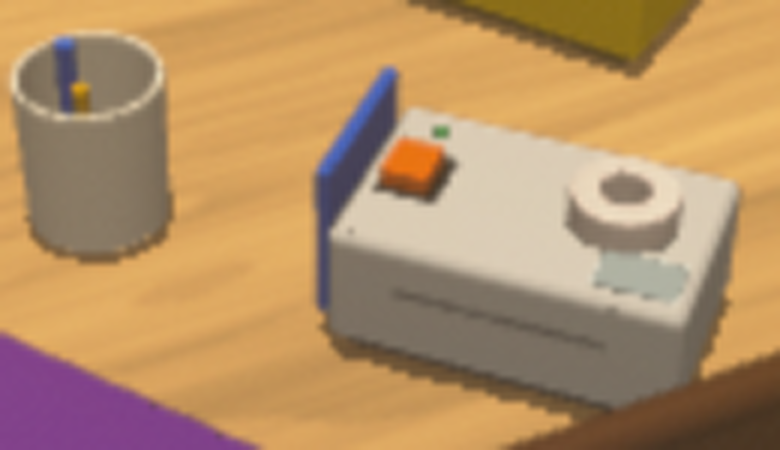

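```bash
cat > fit.py <<'E'
from h import *
import pickle
from scipy.optimize import least_squares
ft=pickle.load(open('pics/top0.pkl','rb'));fs=pickle.load(open('pics/scene0.pkl','rb'))
T=lambda x,y:((x+.5)/4.5-.5+255,(y+.5)/4.5-.5+130)
S=lambda x,y:((x+.5)/6-.5+250,(y+.5)/6-.5+180)
obs=[(ft,T(35,143),(.085,.055,.07)),(ft,T(165,27),(.085,-.055,.07)),
(ft,T(265,217),(-.05,-.014,.081)),(ft,T(300,249),(-.074,-.014,.081)),(ft,T(262,287),(-.074,.014,.081)),(ft,T(229,253),(-.05,.014,.081)),
(ft,T(357,236),(-.093,-.045,.096)),(ft,T(246,336),(-.093,.045,.096)),
(fs,S(738,183),(.085,.055,.07)),(fs,S(687,327),(.085,-.055,.07)),(fs,S(331,232),(-.085,-.055,.07)),(fs,S(410,106),(-.085,.055,.07)),
(fs,S(317,173),(-.093,-.045,.096)),(fs,S(388,68),(-.093,.045,.096)),(fs,S(417,157),(-.062,0,.081))]
def W(p,q): return R.from_euler('z',p[2]).apply(q)+[p[0],p[1],p[3]]
def res(p,o=obs): return np.concatenate([np.subtract(proj(f,W(p,q)),uv) for f,uv,q in o])
for o in(obs,obs[:8],obs[8:]):
    if o is obs: s=least_squares(res,[.3,0,.7,0],args=(o,)); P=s.x
    else: s=least_squares(lambda p:res(np.r_[p,P[3]],o),P[:3])
    print(s.x); print(np.round(s.fun.reshape(-1,2),1).tolist())
p=P
print('key',W(p,[-.062,0,.081]),'front',W(p,[-.093,0,.096]))
print('pot rim',ray(ft,*T(471,467),.085+p[3]),'in printer',R.from_euler('z',-p[2]).apply(ray(ft,*T(471,467),.085+p[3])-[p[0],p[1],p[3]]))
print('reel in printer',R.from_euler('z',-p[2]).apply(ray(ft,*T(140,130),.088+p[3])-[p[0],p[1],p[3]]))
o=r.get_obs(); print(rot(o['orientation']))
E
python3 fit.py
```

```text
[ 0.57036779  0.0242274   0.751168   -0.00223236]
[[-2.3, -0.5], [-0.3, -1.9], [0.7, 1.2], [-0.7, 0.7], [-0.2, -0.5], [0.8, 0.4], [0.6, -0.5], [-0.6, 0.9], [1.1, -0.2], [-0.3, -0.0], [-1.2, 0.6], [-0.3, -0.3], [-0.3, 0.3], [-0.3, 0.1], [-0.6, 0.5]]
[0.57027043 0.02360947 0.75204486]
[[-2.1, -0.4], [-0.1, -1.9], [1.0, 1.2], [-0.4, 0.7], [0.1, -0.5], [1.0, 0.4], [0.9, -0.5], [-0.3, 0.9]]
[0.57002321 0.02531022 0.7497434 ]
[[1.3, -0.4], [-0.0, -0.2], [-0.9, 0.4], [-0.0, -0.5], [0.0, 0.1], [-0.0, -0.1], [-0.3, 0.3]]
key [ 0.52505247 -0.01808716  0.07876764] front [ 0.50239481 -0.03924444  0.09376764]
pot rim [ 0.40131895 -0.13398575  0.08276764] in printer [-0.23153584 -0.00026212  0.085     ]
reel in printer [0.03920229 0.0039238  0.088     ]
[[-8.13355796e-04  4.14868542e-01 -9.09880998e-01]
 [ 1.42002462e-03 -9.09879903e-01 -4.14869312e-01]
 [-9.99998661e-01 -1.62948978e-03  1.50932550e-04]]
```

The two views agree to about 1.5 mm. I'll use a finger opening of about 55 mm, with one tip on the key and the other about 30 mm ahead of the plate. First I'll traverse at the present height.

>>> apply_moves:
  increments: "55 0 -0.0268 -0.0273 0 0 0;55 0 -0.0268 -0.0273 0 0 0;55 0 -0.0268 -0.0273 0 0 0;55 0 -0.0268 -0.0273 0 0 0;55 0 -0.0268 -0.0273 0 0 0;55 0 -0.0268 -0.0273 0 0 0;55 0 -0.0268 -0.0273 0 0 0;55 0 -0.0268 -0.0273 0 0 0"
  squeeze: 40

```text
clock: 0.9
tcp_pos: [0.3899, -0.3269, 0.2481]
orientation: [1.985, 0.431, -1.986]
contact_force: [-0.5, 0.1, 0.7]
grip_width: 0.0548
```

>>> apply_moves:
  increments: "55 0 -0.0268 -0.0273 0 0 0;55 0 -0.0268 -0.0273 0 0 0;55 0 -0.0268 -0.0273 0 0 0;55 0 -0.0268 -0.0273 0 0 0;55 0 -0.0268 -0.0273 0 0 0;55 0 -0.0268 -0.0273 0 0 0;55 0 -0.0268 -0.0273 0 0 0;55 0 -0.0268 -0.0273 0 0 0"

```text
clock: 1.7
tcp_pos: [0.4997, -0.0414, 0.2481]
orientation: [1.985, 0.431, -1.986]
contact_force: [0.8, -0.1, 0.3]
grip_width: 0.0548
```

>>> apply_moves:
  increments: "55 0 0 0 -1 0 0;55 0 0 0 -1 0 0;55 0 0 0 -1 0 0;55 0 0 0 -1 0 0;55 0 0 0 -1 0 0;55 0 0 0 -1 0 0;55 0 0 0 -1 0 0;55 0 0 0 -1 0 0"

```text
clock: 2.5
tcp_pos: [0.4993, -0.0429, 0.248]
orientation: [1.339, 1.12, -1.34]
contact_force: [-0.2, -0.6, -0.6]
grip_width: 0.0548
```

>>> apply_moves:
  increments: "55 0 0 0 -1 0 0;55 0 0 0 -1 0 0;55 0 0 0 -1 0 0;55 0 0 0 -1 0 0;55 0 0 0 -1 0 0;55 0 0 0 -1 0 0;55 0 0 0 -1 0 0;55 0 0 0 -0.78 0 0"

```text
clock: 3.3
tcp_pos: [0.4993, -0.0429, 0.248]
orientation: [0.637, 1.476, -0.638]
contact_force: [-0.2, 0.8, -0.1]
grip_width: 0.055
```

```bash
cat > st.py <<'E'
from h import *
P=[.57037,.02423,.75117,-.0022]
def st():
    o=r.get_obs(); M=rot(o['orientation']); Rz=R.from_euler('z',-P[2])
    print('t',o['clock'],'printer-frame tcp',Rz.apply(o['tcp_pos']-np.array([P[0],P[1],0])),'F',Rz.apply(o['contact_force']),'w',o['grip_width'])
    print('tool axes in printer frame\n',np.round(Rz.as_matrix()@M,4))
E
python3 - <<'E'
from st import *
st(); f=grab('wrist','w1'); g=grab('top','t1')
print('key',proj(f,R.from_euler('z',P[2]).apply([-.062,0,.081])+[P[0],P[1],P[3]]))
E
```

```text
t 3.3 printer-frame tcp [-0.09779498 -0.00052967  0.24795614] F [ 0.37867179  0.73000145 -0.05279307] w 0.055041155438779715
tool axes in printer frame
 [[-5.0e-04  1.0e+00  3.9e-03]
 [ 6.0e-04  3.9e-03 -1.0e+00]
 [-1.0e+00 -5.0e-04 -6.0e-04]]
key (np.float64(358.49707978541454), np.float64(185.07641473936997))
```

View pics/w1.png

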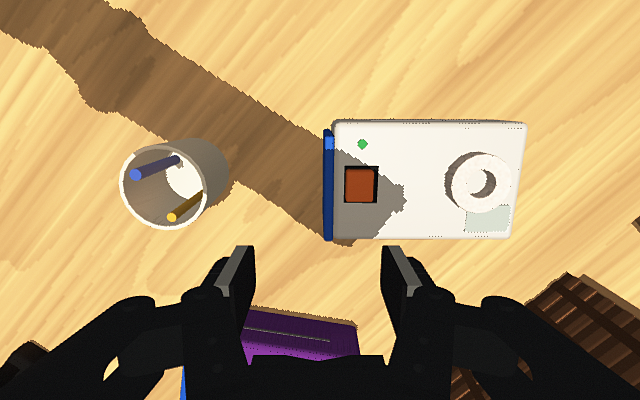

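The wrist view puts the key at (361,185), about 2 mm further back than my fit, with the fingers aligned to the printer and the pot clear at (170,185). I'll shift 3.3 mm along tool y and come down to just above the key.

>>> apply_moves:
  increments: "55 0.0165 0.0033 0 0 0 0;55 0.0165 0 0 0 0 0;55 0.0165 0 0 0 0 0;55 0.0165 0 0 0 0 0;55 0.0165 0 0 0 0 0;55 0.0165 0 0 0 0 0;55 0.0165 0 0 0 0 0;55 0.0165 0 0 0 0 0"

```text
clock: 4.2
tcp_pos: [0.5018, -0.0407, 0.1155]
orientation: [0.643, 1.474, -0.643]
contact_force: [0.5, 0.2, -0.1]
grip_width: 0.055
```

```bash
python3 - <<'E'
from st import *
st(); f=grab('wrist','w2'); g=grab('scene','s2'); 
b=cv2.resize(g['color'][150:255,250:380],None,fx=4,fy=4,interpolation=cv2.INTER_CUBIC)
a=f['color'][:,60:600]
cv2.imwrite('pics/w2s.png',np.vstack([cv2.resize(a,(520,385)),b[:215*2][:, :520]])[:800])
cv2.imwrite('pics/s2c.png',cv2.resize(g['color'][140:250,240:380],None,fx=5,fy=5,interpolation=cv2.INTER_CUBIC))
E
```

```text
t 4.2 printer-frame tcp [-0.09437574 -0.00065407  0.11549416] F [ 0.5090021  -0.1821187  -0.14082398] w 0.05498509779575054
tool axes in printer frame
 [[-3.0e-04  1.0e+00 -3.6e-03]
 [ 1.0e-04 -3.6e-03 -1.0e+00]
 [-1.0e+00 -3.0e-04 -1.0e-04]]
```

View pics/w2.png

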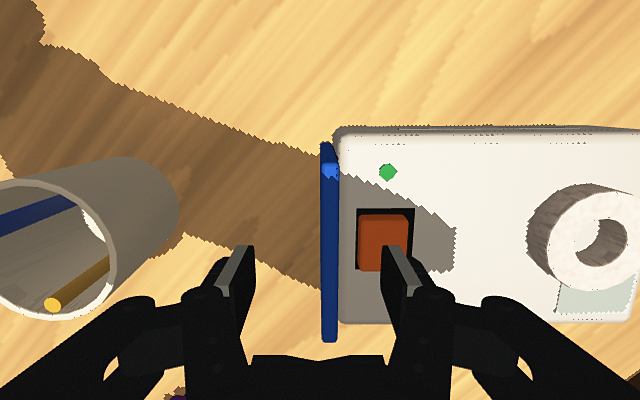

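View pics/s2c.png

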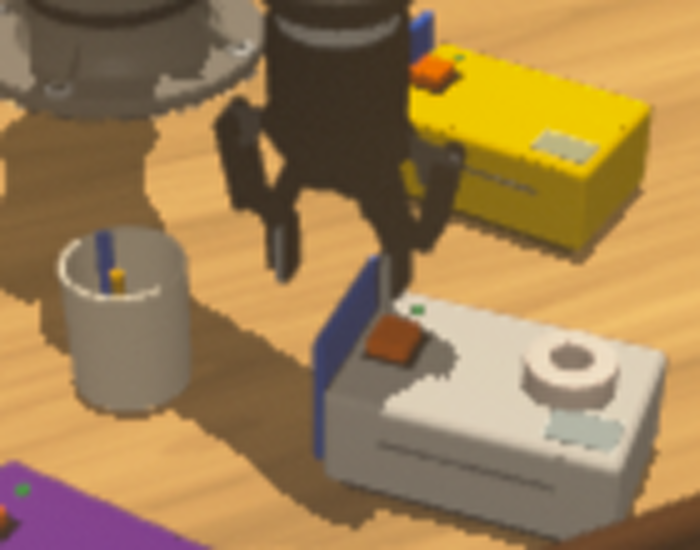

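```bash
python3 - <<'E'
from h import *
import pickle
o=r.get_obs();M=rot(o['orientation']);P=[.57037,.02423,.75117,-.0022]
for n in('w2','s2'):
    f=pickle.load(open(f'pics/{n}.pkl','rb'))
    c=(lambda q:tuple(np.round((np.array(q)+.5-[240,140])*5-.5,0))) if n=='s2' else (lambda q:tuple(np.round(q,0)))
    for nm,ax in(('tip+ 17',[.017,.0345,0]),('tip+ 10',[.010,.0345,0]),('tip+ 17 inner',[.017,.0275,0]),('w-',[.017,.0275,-.011]),('w+',[.017,.0275,.011]),('tip-',[.017,-.0345,0])):
        print(n,nm,c(proj(f,o['tcp_pos']+M@ax)))
    for q in([-.062,0,.081],[-.05,-.014,.081],[-.05,.014,.081],[-.074,.014,.081],[-.093,0,.096],[-.093,-.045,.096],[-.093,.045,.096]): print(n,q,c(proj(f,R.from_euler('z',P[2]).apply(q)+[P[0],P[1],P[3]])))
E
```

```text
w2 tip+ 17 (np.float64(391.0), np.float64(259.0))
w2 tip+ 10 (np.float64(394.0), np.float64(266.0))
w2 tip+ 17 inner (np.float64(375.0), np.float64(259.0))
w2 w- (np.float64(377.0), np.float64(236.0))
w2 w+ (np.float64(374.0), np.float64(281.0))
w2 tip- (np.float64(238.0), np.float64(260.0))
w2 [-0.062, 0, 0.081] (np.float64(382.0), np.float64(244.0))
w2 [-0.05, -0.014, 0.081] (np.float64(404.0), np.float64(269.0))
w2 [-0.05, 0.014, 0.081] (np.float64(407.0), np.float64(217.0))
w2 [-0.074, 0.014, 0.081] (np.float64(358.0), np.float64(217.0))
w2 [-0.093, 0, 0.096] (np.float64(320.0), np.float64(257.0))
w2 [-0.093, -0.045, 0.096] (np.float64(320.0), np.float64(340.0))
w2 [-0.093, 0.045, 0.096] (np.float64(320.0), np.float64(159.0))
s2 tip+ 17 (np.float64(397.0), np.float64(307.0))
s2 tip+ 10 (np.float64(397.0), np.float64(297.0))
s2 tip+ 17 inner (np.float64(385.0), np.float64(304.0))
s2 w- (np.float64(392.0), np.float64(293.0))
s2 w+ (np.float64(378.0), np.float64(315.0))
s2 tip- (np.float64(283.0), np.float64(280.0))
s2 [-0.062, 0, 0.081] (np.float64(394.0), np.float64(333.0))
s2 [-0.05, -0.014, 0.081] (np.float64(406.0), np.float64(352.0))
s2 [-0.05, 0.014, 0.081] (np.float64(423.0), np.float64(324.0))
s2 [-0.074, 0.014, 0.081] (np.float64(383.0), np.float64(314.0))
s2 [-0.093, 0, 0.096] (np.float64(343.0), np.float64(300.0))
s2 [-0.093, -0.045, 0.096] (np.float64(313.0), np.float64(345.0))
s2 [-0.093, 0.045, 0.096] (np.float64(372.0), np.float64(257.0))
```

>>> apply_moves:
  increments: "55 0.002 0 0 0 0 0;55 0.002 0 0 0 0 0;55 0.002 0 0 0 0 0;55 0.002 0 0 0 0 0;55 0.002 0 0 0 0 0;55 0.002 0 0 0 0 0;55 0.002 0 0 0 0 0;55 0.002 0 0 0 0 0"

```text
clock: 5.1
tcp_pos: [0.502, -0.0406, 0.1001]
orientation: [0.641, 1.474, -0.641]
contact_force: [-0.4, 0.6, -0.4]
grip_width: 0.055
```

>>> apply_moves:
  increments: "55 0.001 0 0 0 0 0;55 0.001 0 0 0 0 0;55 0.001 0 0 0 0 0;55 0.001 0 0 0 0 0;55 0 0 0 0 0 0;55 0 0 0 0 0 0;55 0 0 0 0 0 0;55 0 0 0 0 0 0"

```text
clock: 5.9
tcp_pos: [0.5021, -0.0406, 0.0964]
orientation: [0.641, 1.474, -0.641]
contact_force: [0.1, -0.3, 0.4]
grip_width: 0.0548
```

>>> apply_moves:
  increments: "55 0.001 0 0 0 0 0;55 0.001 0 0 0 0 0;55 0.001 0 0 0 0 0;55 0.001 0 0 0 0 0;55 0 0 0 0 0 0;55 0 0 0 0 0 0;55 0 0 0 0 0 0;55 0 0 0 0 0 0"

```text
clock: 6.7
tcp_pos: [0.5021, -0.0405, 0.0924]
orientation: [0.641, 1.474, -0.641]
contact_force: [-0.9, 0.2, 3.0]
grip_width: 0.055
```

>>> apply_moves:
  increments: "55 0.001 0 0 0 0 0;55 0.001 0 0 0 0 0;55 0.001 0 0 0 0 0;55 0 0 0 0 0 0;55 0 0 0 0 0 0;55 0 0 0 0 0 0;55 0 0 0 0 0 0;55 0 0 0 0 0 0"

```text
clock: 7.5
tcp_pos: [0.5018, -0.0408, 0.0893]
orientation: [0.641, 1.474, -0.641]
contact_force: [-2.9, -0.2, 3.4]
grip_width: 0.0548
```

```bash
python3 - <<'E'
from st import *
f=grab('wrist','w3')
F=[]
for i in range(6): F.append(r.get_obs()['contact_force']); r.grab_frame('top')
print(R.from_euler('z',-P[2]).apply(np.array(F)).round(1)); st()
E
```

```text
[[-1.3  0.4  4.7]
 [-1.5 -0.2  5.2]
 [-2.6 -0.6  4.3]
 [-1.4  0.3  3.4]
 [-1.9  0.2  4. ]
 [-2.6 -0.1  3.7]]
t 7.85 printer-frame tcp [-0.09442868 -0.00073252  0.08929314] F [-2.52840486  0.58578206  3.92259116] w 0.054724415155334126
tool axes in printer frame
 [[-4.e-04  1.e+00 -7.e-04]
 [-0.e+00 -7.e-04 -1.e+00]
 [-1.e+00 -4.e-04  0.e+00]]
```

View pics/w3.png

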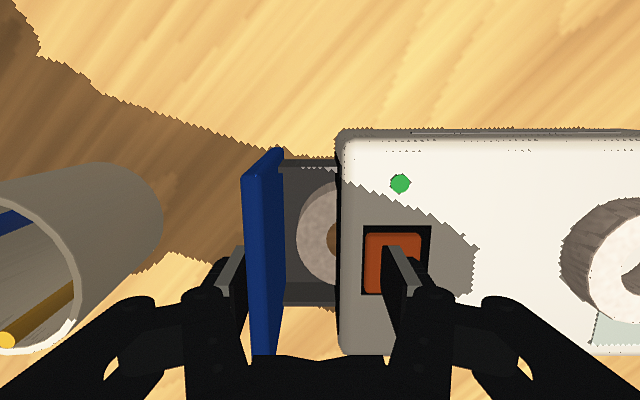

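The tray is out and resting against the front finger (plate at px 243–285). The key is down, at about 4.2 N or roughly 6.5 mm. I'll nudge 2 mm towards the printer to firm up the tray contact.

>>> apply_moves:
  increments: "55 0 0.0005 0 0 0 0;55 0 0.0005 0 0 0 0;55 0 0.0005 0 0 0 0;55 0 0.0005 0 0 0 0;55 0 0 0 0 0 0;55 0 0 0 0 0 0;55 0 0 0 0 0 0;55 0 0 0 0 0 0"

```text
clock: 8.65
tcp_pos: [0.5021, -0.0405, 0.089]
orientation: [0.64, 1.476, -0.644]
contact_force: [-3.6, -4.0, 6.3]
grip_width: 0.055
```

```bash
python3 - <<'E'
from st import *
F=[];W=[]
for i in range(8):
    o=r.get_obs();F.append(o['contact_force']); f=grab('wrist' if i<4 else 'top','w4' if i<4 else 't4')
F=R.from_euler('z',-P[2]).apply(np.array(F)); print(F.mean(0).round(2),F.std(0).round(2)); st()
a=cv2.imread('pics/top0.png').astype(int);d=np.abs(a-f['color']).max(2)
for n,(x,y) in dict(pot=(359,234),reel=(287,158),rollA=(160,141),rollB=(149,231),can=(476,137),disp=(487,215)).items(): print(n,d[y-22:y+22,x-22:x+22].mean().round(1))
t=f['color'][130:255,255:385]
cv2.imwrite('pics/t4c.png',np.hstack([cv2.resize(t,(400,385)),cv2.resize(cv2.imread('pics/w4.png')[:,130:540],(400,385))]))
E
```

```text
[-6.47  0.04  5.96] [0.5  0.25 0.52]
t 9.05 printer-frame tcp [-0.09403614 -0.00072344  0.08894009] F [-6.12277467 -0.98664588  6.01384489] w 0.055124408034664445
tool axes in printer frame
 [[-3.3e-03  1.0e+00 -1.5e-03]
 [ 7.0e-04 -1.5e-03 -1.0e+00]
 [-1.0e+00 -3.3e-03 -7.0e-04]]
pot 105.0
reel 30.5
rollA 10.8
rollB 10.8
can 10.7
disp 8.8
```

View pics/t4c.png

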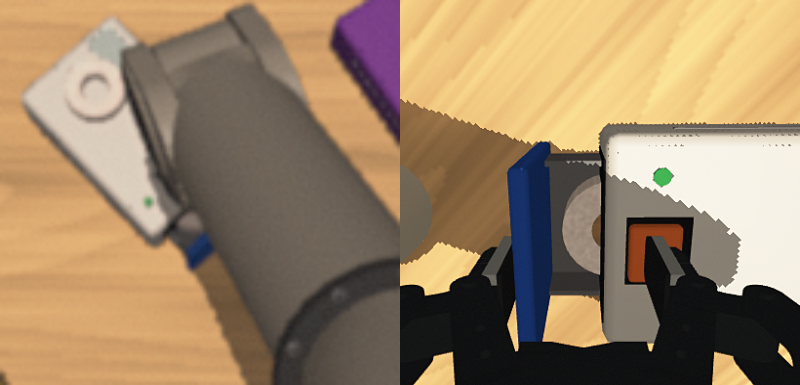

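The tray push is a steady 6.5 N and the key push 6 N, and the tray is about 30 mm out. I'm handing in.

```bash
python3 -c "
from h import *
print(r.hand_in())"
```

```text
the job is handed in; nothing more can be done
None
```

I pressed the orange eject key with one fingertip and caught the blue tray on the other finger, about 30 mm out. I then handed in at about 9 s with both still held; no verdict came back.

- **Forces:** in the last reading the tray pushed on the hand with about 6.5 N, level along the slide. The upward force was about 6 N, most of it on the key. Both were steady to within 0.5 N over 0.4 s.
- **Key depth:** about 6.5 mm, estimated from the force before a final 2 mm push towards the printer. That push moved the hand only about 0.4 mm and raised both forces.
- **Tray:** the wrist picture shows the plate resting against the front finger. The 30 mm comes from where the fingers are, not from a direct measurement.
- **Bystanders:** the reel, tape rolls, canister and dispenser looked unmoved in the top view. The arm hid the pen pot there, so I could not check it at the end; the wrist pictures showed the fingers clear of it.
- **Disagreement:** the wrist camera put the key about 2 mm further back than my fit from the other two cameras, and I corrected for that.

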